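# Find the stamped sample crate and push it to the dispatch line

### The job

Two sample crates stand on the mason's bench, and one has a mark burnt into its underside. Tip each crate over towards the robot, so that both lie with the underside facing the far side of the bench, and only then push the stamped one, still lying, away from the robot until the steel dispatch line runs across under its middle. Leave the other crate lying short of the line; never pick a crate up, and leave the other things on the bench where they are.

Things in the scene. Friction and masses are not known exactly. Their poses are not given: they have to be found in the camera images.
- crate_a: the stamped crate: closed wooden box, plain plywood with batten edges, 64 (x) x 100 (y) x 120 (z) mm, 0.35-0.7 kg, loose; left or right of the other, alike but for a stamp burnt into its underside. Origin at its centre. Starts upright: z up, origin 60 mm above the bench, x axis away from the robot within 0.35 rad. Once tipped: x axis up, origin 32 mm above the bench, z axis towards the robot
- crate_b: the blank crate: same size, mass, axes and start as crate_a, its underside blank. Either crate, pushed towards the robot high on its far 100 mm wide face (+x), tips about its near bottom edge and past about 0.5 rad of tilt falls over by itself; its top (+z) face then faces the robot, its underside the far side of the bench. Pushed low on that top face it slides flat
- stamp (a point): centre of the dark burnt-in stamp (a 38 mm ring crossed by a 66 mm bar) in the middle of the stamped crate's underside, 60 mm from that crate's origin along its -z; invisible while the crate stands
- dispatch_line: the dispatch line: a flat steel strip, 24 mm wide and 620 mm long, let in flush with the bench top (nothing to bump into), running across the bench from left to right, turned up to 0.18 rad, at the far side of the work. Origin at its middle on the bench surface; y along the strip, x across it, away from the robot
- offcut: bystander: loose pale stone offcut, 55 x 42 x 36 mm, lying in the middle, beyond the line; origin at the centre of its underside
- mallet: bystander: loose hammer lying to the left of the work, about 260 mm long; origin under the middle of its length
- tin: bystander: loose open steel tin, 64 mm across and 85 mm high, to the right of the work; origin at the centre of its underside
There are look-alikes about, which are no part of the job. Leave any red look-alike of the crate_b alone.

How it is judged:
On the way, in this order (a step that is already met when the one before it is completed fails the run):
1. one crate lies tipped over towards the robot (angle between any of crate_a, crate_b's own x axis and vertical below 0.15 rad), for 0.2 s.
2. both crates lie tipped over towards the robot (angle between each of crate_a, crate_b's own x axis and vertical below 0.15 rad), for 0.2 s.
3. the stamped crate, lying, has its middle over the dispatch line (angle between crate_a's own x axis and vertical below 0.15 rad and x of crate_a in the frame of dispatch_line between -0.02 and 0.02 m and y of crate_a in the frame of dispatch_line between -0.31 and 0.31 m), for 0.2 s.
At the end, for the whole second after the job is handed in: The stamped crate lies on the bench on its side, underside away from the robot, with its centre within 20 mm of the dispatch line's centre line and within the strip's length; the blank crate lies likewise, its centre at least 45 mm short of the line; both at rest (all of step 3 and angle between crate_b's own x axis and vertical below 0.15 rad and x of crate_b in the frame of dispatch_line below -0.045 m and linear speed of each of crate_a, crate_b below 0.02 m/s and angular speed of each of crate_a, crate_b below 0.1 rad/s and height (world z) of each of crate_a, crate_b below 0.042 m); the robot touches nothing.
It fails at once if a crate is lifted off the bench ((height (world z) of crate_a above 0.095 m or (angle between crate_a's own z axis and vertical below 0.15 rad and height (world z) of crate_a above 0.08 m) or (angle between crate_a's own x axis and vertical below 0.15 rad and height (world z) of crate_a above 0.055 m)) or (height (world z) of crate_b above 0.095 m or (angle between crate_b's own z axis and vertical below 0.15 rad and height (world z) of crate_b above 0.08 m) or (angle between crate_b's own x axis and vertical below 0.15 rad and height (world z) of crate_b above 0.055 m))).
It fails at once if a crate falls over sideways or away from the robot (angle between any of crate_a, crate_b's own x axis and vertical above 2.6 rad or (angle between crate_a's own y axis and vertical below 0.5 rad or angle between crate_a's own y axis and vertical above 2.6 rad) or (angle between crate_b's own y axis and vertical below 0.5 rad or angle between crate_b's own y axis and vertical above 2.6 rad)).
It fails at once if the blank crate is pushed onto the line while lying (angle between crate_b's own x axis and vertical below 0.15 rad and x of crate_b in the frame of dispatch_line above -0.03 m).
It fails at once if a bystander is moved (distance of any of offcut, mallet, tin from where it was at the start of the episode above 0.03 m).
It also fails if it takes over 69 s, if anything falls off the work surface, if the arm or the gripper's body presses on something with over 40 N, if the wrist force passes 120 N, or if a joint passes its speed limit or range.

### The arm

A 6-joint arm with a two-finger parallel gripper is mounted at the origin on the work surface. World frame = base frame: x ahead of the robot, y to its left, z up, the work surface at z = 0. Lengths are in m, angles in rad, forces in N, time in s.
With the tool pointing down it reaches from about 0.3 to 0.875 m from the base axis. Payload 6.4 kg.
Tool frame: the origin (TCP) lies where the fingers leave the gripper's body, on its centre line; the fingertips stand bot.finger_overhang ahead of it and the grasp point (between the pads) lies 54 mm ahead of it (bot.finger_overhang is the distance from the TCP to the fingertips, in m); z points along the fingers, y is the direction in which the jaws open and shut (so a half turn about z gives the same grasp; the last joint's range is limited). The gripper opens to 85 mm and grips with 20 to 120 N. Pads are 22 mm wide; open, the fingers measure 114 mm over their backs; the gripper's body (76 mm by 85 mm) begins 54 mm behind the grasp point. The pads swing forward as they close: fully open they stand 13 mm farther back than shut.
Start: joints at [-1.493, 0.181, 1.607, -0, 1.354, -0.206], TCP at [0.161, -0.552, 0.304] pointing down, gripper open.
Joint ranges: [-2.99, 2.99], [-0.89, 2.07], [0.3, 2.58], [-1.14, 4.28], [0, 2.63], [-3.12, 3.12]. Speed limits (rad/s): [2.57, 2.57, 3.01, 3.14, 3.14, 3.14].

### API

Orientations are given as [roll, pitch, yaw] about the fixed x, y, z axes, in that order (R = Rz(yaw) Ry(pitch) Rx(roll)).
In Python, from bench import bot gives the robot as it stands.
- The arm moves only by the shell command python3 -m pendant 'ROWS' [FORCE]. ROWS is JSON, one flat list of numbers, 7 for each row, row after row: the shift along the tool's x, y, z in m, then the turn, a rotation vector about the tool's x, y, z in degrees, then the opening, from 0 (shut) to 1 (fully open). A call has 1 to 12 rows; each row shifts and turns the commanded pose from where the row before left it, along the tool's axes as they then stand; what a row does not reach is not made up. A row lasts 1/8 s, in which the tool goes at most 62.5 mm and 10.7 degrees, less where a joint would pass 70% of its speed; a pose out of reach is approached as far as the arm can. A call is refused whole if a number of a shift passes 0.0625 or a number of a turn 10.7, either way. A call with a gripper value outside its range is refused whole. The fingers move at their own pace and stop on an object; FORCE is the grip in N (left out, the last holds). Time passes only in rows, so rows that do not move let the fingers close. It gives the time, the measured TCP pose, the force and the opening at its end, in the units of the state.
- bot.read_state(): the state, without advancing time (a new reading comes with each control period).
- bot.grab_frame(name): name is "side" or "top" or "wrist"; returns a dict with "color" (400x640x3 uint8, red, green, blue), "camera_matrix" (3x3 intrinsics, pixels), "R" (3x3) and "t" (3): a world point X has camera coordinates R X + t. Camera axes: x right, y down, z forward; pixel columns grow to the right and rows downward; lengths in m; the calibration is good to about 2 mm. The wrist camera is an equidistant fisheye: a pixel r from the principal point sees the ray r / f radians off the axis. A picture is of the moment at which its call begins. There is no depth.
- bot.finish_job(): hands the job in, once; it reports no verdict.
The state is a dict: "time": time; "joints": joint angles; "joint_vel": joint speeds; "joint_torque": joint torques, N m; "tool_pos": TCP position; "tool_rot": TCP orientation; "force": force on the tool from outside, world axes, zero at the start; "wrist_torque": the same for the moment, N m; "grip_width": opening from 0.0 (shut) to 1.0 (fully open).
Only numpy, scipy, OpenCV 4.12 (cv2) and the standard library are available. Lean on these libraries where they do the work, as an engineer would, in place of code of your own. Each camera call takes 0.05 s, during which the arm holds its last target.

## Working session

There is one attempt and no reset: what is moved stays moved. The work goes in short steps, Python scripts to look and compute and a shell command to move; the robot and the scene stay as the last step left them, time stands still between calls to the robot, and variables do not carry over. Pictures are saved under pics/ and viewed, and the job is handed in when it is done.

```bash
ls; mkdir -p pics; python3 - <<'E'
from bench import bot
import cv2
s=bot.read_state(); print({k:(v if isinstance(v,float) else [round(float(x),3) for x in v]) for k,v in s.items()}, bot.finger_overhang)
for n in ("side","top","wrist"):
    f=bot.grab_frame(n); cv2.imwrite(f"pics/{n}0.png",f["color"][:,:,::-1]); print(n,f["camera_matrix"].round(1).tolist(),f["R"].round(3).tolist(),f["t"].round(3).tolist())
E
```

```text
pics
{'time': 0.0, 'joints': [-1.493, 0.181, 1.608, -0.0, 1.354, -0.206], 'joint_vel': [0.0, -0.001, -0.003, 0.0, 0.002, -0.0], 'joint_torque': [-0.001, -44.488, -35.134, -0.0, 0.009, -0.0], 'tool_pos': [0.161, -0.552, 0.303], 'tool_rot': [-3.14, -0.0, 0.284], 'force': [-0.421, -0.219, 1.023], 'wrist_torque': [-0.025, 0.021, 0.01], 'grip_width': 1.0012830088036544} 0.0726
side [[393.4, 0.0, 317.7], [0.0, 393.4, 200.7], [0.0, 0.0, 1.0]] [[-0.962, -0.274, 0.014], [-0.176, 0.577, -0.797], [0.21, -0.769, -0.603]] [0.62, 0.162, 1.186]
top [[453.5, 0.0, 316.3], [0.0, 453.5, 198.6], [0.0, 0.0, 1.0]] [[-0.014, -1.0, -0.012], [-0.996, 0.015, -0.087], [0.087, 0.011, -0.996]] [0.028, 0.63, 1.332]
wrist [[309.7, 0.0, 320.1], [0.0, 309.7, 200.5], [0.0, 0.0, 1.0]] [[0.28, -0.96, -0.001], [-0.912, -0.266, 0.312], [-0.3, -0.087, -0.95]] [-0.575, -0.04, 0.379]
```

View pics/top0.png

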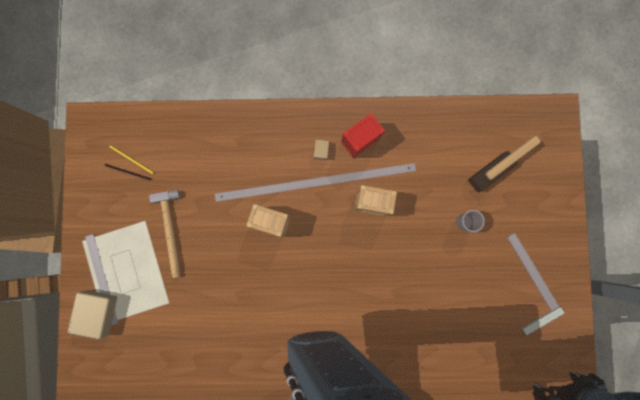

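View pics/side0.png

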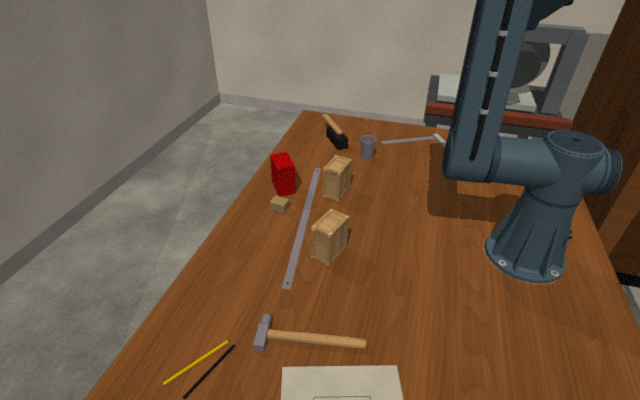

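View pics/wrist0.png

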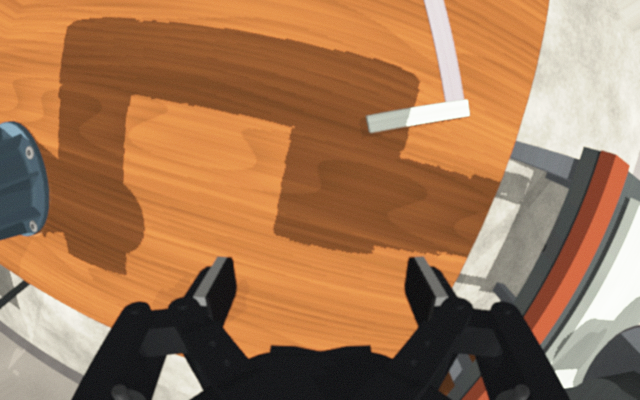

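The top view shows these candidates: crate left (268,220), crate right (377,200), a red look-alike (363,135) to leave alone, the stone offcut (321,150), and a big pale block on the paper (92,314). The line runs (218,197) to (413,167), the mallet lies near (170,235), and the tin stands at (472,221). The two battened plywood boxes are the crates, so I'll check them in close crops.

```bash
python3 - <<'E'
import cv2,numpy as np
t=cv2.imread("pics/top0.png"); s=cv2.imread("pics/side0.png")
a=cv2.resize(t[150:250,220:420],None,fx=4,fy=4,interpolation=cv2.INTER_CUBIC)
cv2.imwrite("pics/crop_top.png",a)
cv2.imwrite("pics/crop_side.png",cv2.resize(s[140:290,260:400],None,fx=4,fy=4,interpolation=cv2.INTER_CUBIC))
E
```

```text
(no output)
```

View pics/crop_top.png

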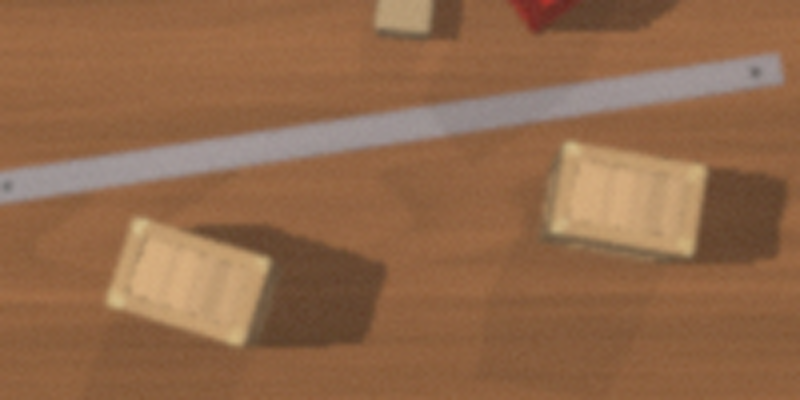

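View pics/crop_side.png

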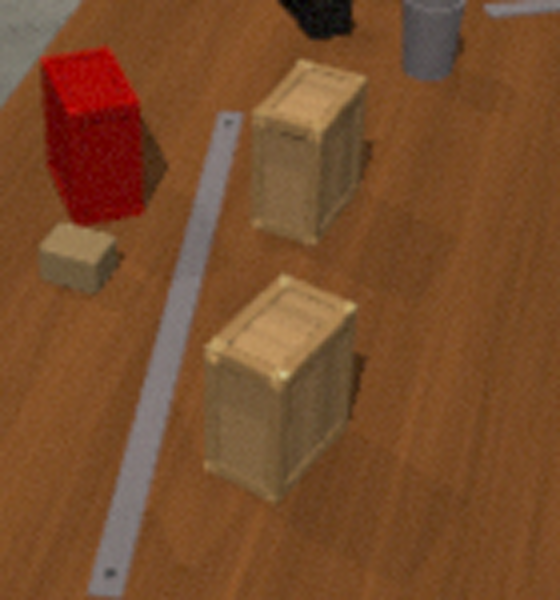

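```bash
cat > h.py <<'E'
import numpy as np,cv2
from bench import bot
def ray(f,px):
    K=f["camera_matrix"];R=np.array(f["R"]);t=np.array(f["t"])
    d=R.T@np.linalg.solve(K,[px[0],px[1],1.]);return -R.T@t,d
def atz(f,px,z):
    c,d=ray(f,px);return (c+d*(z-c[2])/d[2])[:2]
def proj(f,X):
    K=f["camera_matrix"];p=K@(np.array(f["R"])@np.array(X)+np.array(f["t"]));return p[:2]/p[2]
E
python3 - <<'E'
from h import *
f=bot.grab_frame("top")
c=lambda L:[(220+x/4-.4,150+y/4-.4) for x,y in L]
for n,L in dict(left=[(140,222),(272,260),(243,347),(108,303)],right=[(570,145),(706,167),(692,257),(556,237)]).items():
    P=np.array([atz(f,p,.12) for p in c(L)]);print(n,P.round(4).tolist(),"ctr",P.mean(0).round(4),"edges",[round(float(np.linalg.norm(P[i]-P[(i+1)%4])),4) for i in range(4)])
    w=(P[0]-P[1]+P[3]-P[2]); print(" y-axis yaw",np.arctan2(-w[0],w[1]).round(3))
L=np.array([atz(f,p,0) for p in c([(7,186),(756,72)])]);m=L.mean(0);w=L[0]-L[1]
print("line",L.round(4),m.round(4),"len",np.linalg.norm(w),"yaw",np.arctan2(-w[0],w[1]))
for n,p,z in [("offcut",(321,150),.036),("tin",(473,221),.085),("malletHead",(164,196),.02),("mhandle",(176,275),.02),("red",(363,135),.1)]: print(n,atz(f,p,z).round(3))
E
```

```text
left [[0.6068, 0.1904], [0.5789, 0.0984], [0.5188, 0.119], [0.5506, 0.2128]] ctr [0.5638 0.1551] edges [0.0962, 0.0635, 0.0991, 0.0605]
 y-axis yaw -0.311
right [[0.6563, -0.1107], [0.6394, -0.2051], [0.5768, -0.1936], [0.5921, -0.0996]] ctr [ 0.6161 -0.1523] edges [0.0959, 0.0637, 0.0953, 0.0652]
 y-axis yaw -0.169
line [[ 0.645   0.3102]
 [ 0.7242 -0.2654]] [0.6846 0.0224] len 0.5810462400252989 yaw 0.13671455210607855
offcut [0.776 0.003]
tin [ 0.555 -0.427]
malletHead [0.646 0.48 ]
mhandle [0.409 0.44 ]
red [ 0.805 -0.118]
```

Measured at z=0.12, both crate tops come out at about 64 x 96 mm, which fits, and the line's bolt spacing and yaw 0.137 are plausible. I'll go behind the right crate first: turn, then travel.

```bash
python3 -m pendant '[0,0,0,0,0,8.65,0.4, 0,0,0,0,0,8.65,0.4, 0,0,0,0,0,8.65,0.4]'; python3 -m pendant '[0.038,-0.0392,0,0,0,0,0.4, 0.038,-0.0392,0,0,0,0,0.4, 0.038,-0.0392,0,0,0,0,0.4, 0.038,-0.0392,0,0,0,0,0.4, 0.038,-0.0392,0,0,0,0,0.4, 0.038,-0.0392,0,0,0,0,0.4, 0.038,-0.0392,0,0,0,0,0.4, 0.038,-0.0392,0,0,0,0,0.4, 0.038,-0.0392,0,0,0,0,0.4, 0.038,-0.0392,0,0,0,0,0.4, 0.038,-0.0392,0,0,0,0,0.4, 0.038,-0.0392,0,0,0,0,0.4]'; python3 -m pendant '[0,0,0,0,0,0,0.4]'
```

```text
time: 0.57
tool_pos: [0.161, -0.5519, 0.3036]
tool_rot: [-3.141, 0.0, -0.174]
force: [0.4, -0.1, 0.1]
grip_width: 0.405
time: 2.08
tool_pos: [0.6909, -0.1638, 0.3036]
tool_rot: [-3.142, 0.0, -0.169]
force: [-0.2, -1.8, 0.2]
grip_width: 0.405
time: 2.2
tool_pos: [0.6917, -0.1618, 0.3025]
tool_rot: [-3.141, 0.001, -0.165]
force: [-0.6, 0.1, 0.6]
grip_width: 0.402
```

```bash
python3 -m pendant '[0,0.003,0.045,0,0,0,0.4, 0,0,0.045,0,0,0,0.4, 0,0,0.043,0,0,0,0.4, 0,0,0,0,0,0,0.4]'; python3 - <<'E'
from h import *
for n in ("side","wrist"):
    f=bot.grab_frame(n); cv2.imwrite(f"pics/{n}1.png",f["color"][:,:,::-1])
E
```

```text
time: 2.7
tool_pos: [0.686, -0.1677, 0.1661]
tool_rot: [-3.14, 0.009, -0.17]
force: [0.5, -0.4, 0.1]
grip_width: 0.403
```

View pics/side1.png

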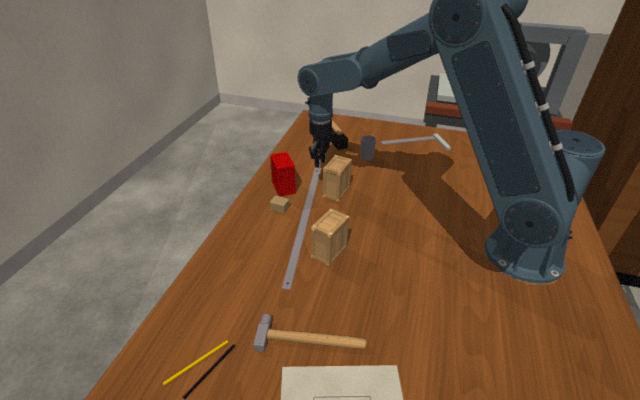

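View pics/wrist1.png

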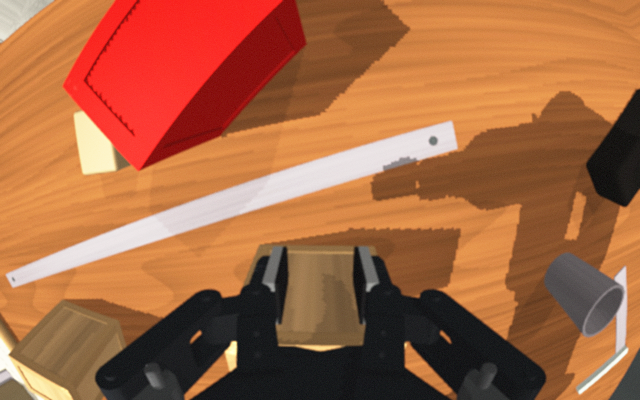

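The wrist view shows both fingertips (275,260) and (368,260) beyond the right crate's far face (320,295), centred on it, with the red box clear of the hand. I'll raise slightly and pull towards the robot slowly.

```bash
python3 -m pendant '[-0.006,0,-0.009,0,0,0,0.4, -0.008,0,0,0,0,0,0.4, -0.008,0,0,0,0,0,0.4, -0.008,0,0,0,0,0,0.4, -0.008,0,0,0,0,0,0.4, -0.008,0,0,0,0,0,0.4, -0.008,0,0,0,0,0,0.4]'; python3 - <<'E'
from h import *
ims=[bot.grab_frame(n)["color"][:,:,::-1] for n in ("side","wrist")]
cv2.imwrite("pics/p2.png",np.hstack([cv2.resize(ims[0][130:230,260:390],(520,400)),cv2.resize(ims[1][200:,200:480],(280,200)) if 0 else cv2.resize(ims[1][150:,180:460],(280,400))]))
E
```

```text
time: 3.68
tool_pos: [0.6355, -0.1589, 0.18]
tool_rot: [3.142, -0.0, -0.169]
force: [1.0, -0.8, 1.5]
grip_width: 0.403
```

View pics/p2.png

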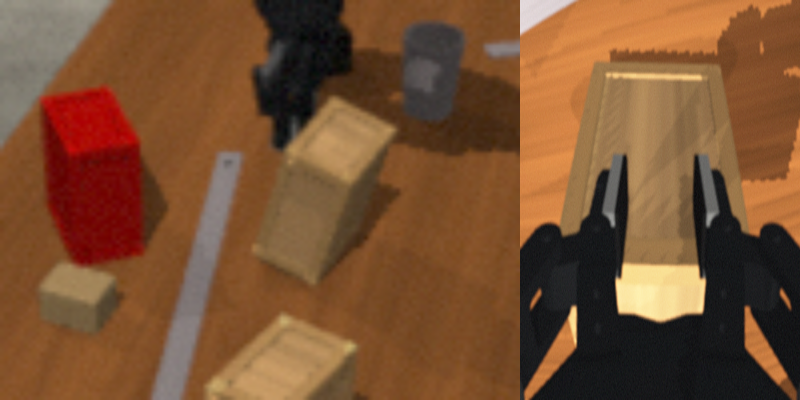

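The right crate is tipping towards the robot cleanly, by about 0.25 rad. I'll continue.

```bash
python3 -m pendant '[-0.008,0,0,0,0,0,0.4, -0.008,0,0,0,0,0,0.4, -0.008,0,0,0,0,0,0.4, -0.008,0,0,0,0,0,0.4, -0.008,0,0,0,0,0,0.4, -0.008,0,0,0,0,0,0.4, 0,0,0,0,0,0,0.4, 0,0,0,0,0,0,0.4]'; python3 - <<'E'
from h import *
ims=[bot.grab_frame(n)["color"][:,:,::-1] for n in ("side","wrist")]
cv2.imwrite("pics/p3.png",np.hstack([cv2.resize(ims[0][130:230,260:390],(520,400)),cv2.resize(ims[1][150:,180:460],(280,400))]))
E
```

```text
time: 4.78
tool_pos: [0.5888, -0.1509, 0.18]
tool_rot: [3.142, -0.0, -0.169]
force: [0.7, 0.2, 0.6]
grip_width: 0.4
```

View pics/p3.png

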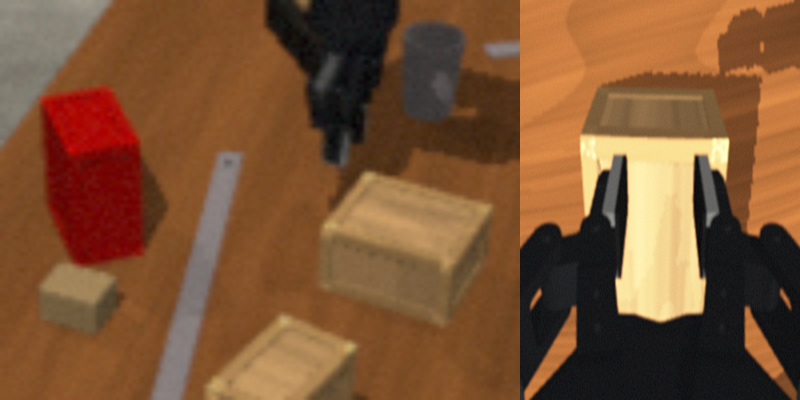

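The right crate now lies flat. I'll check its underside, visible at about (325,210) in the wrist frame.

```bash
python3 - <<'E'
from h import *
im=bot.grab_frame("wrist")["color"][:,:,::-1]
cv2.imwrite("pics/u1.png",cv2.resize(im[170:250,230:410],None,fx=4,fy=4,interpolation=cv2.INTER_CUBIC))
E
```

```text
(no output)
```

View pics/u1.png

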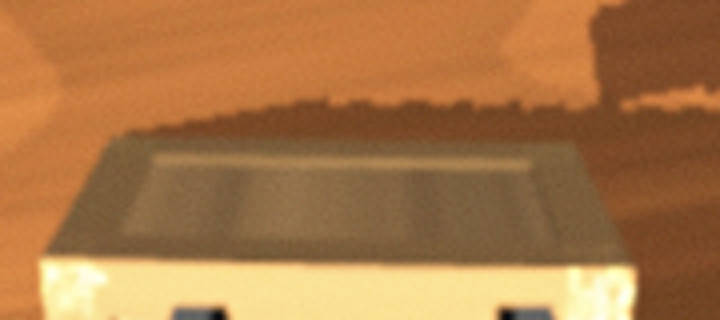

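The right crate's underside is plainly blank, so the left one should be the stamped crate. I'll tip that one next: lift, turn, travel, descend.

```bash
python3 -m pendant '[0,0,-0.06,0,0,8.1,0.4, -0.0075,-0.0473,0,0,0,0,0.4, -0.0075,-0.0473,0,0,0,0,0.4, -0.0075,-0.0473,0,0,0,0,0.4, -0.0075,-0.0473,0,0,0,0,0.4, -0.0075,-0.0473,0,0,0,0,0.4, -0.0075,-0.0473,0,0,0,0,0.4, 0,0,0,0,0,0,0.4]'; python3 - <<'E'
from h import *
im=bot.grab_frame("wrist")["color"][:,:,::-1]
cv2.imwrite("pics/w4.png",im)
E
```

```text
time: 5.92
tool_pos: [0.6325, 0.1366, 0.2397]
tool_rot: [-3.141, 0.0, -0.306]
force: [-0.7, -1.2, 0.1]
grip_width: 0.401
```

View pics/w4.png

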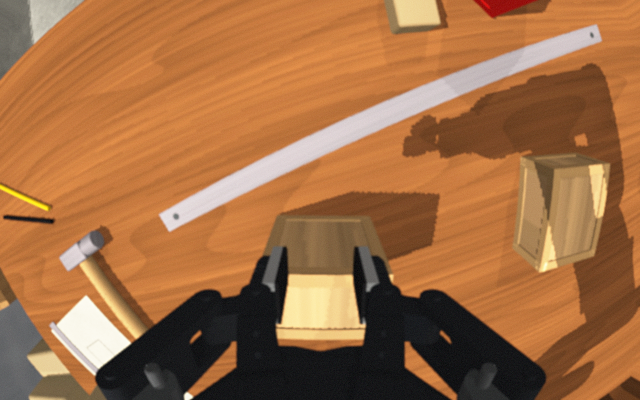

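The left crate's top edge is at row 272, centred between the fingers (275 and 368), and the fingers clear its far face by about 29 mm. I'll descend and pull.

```bash
python3 -m pendant '[0,0.002,0.033,0,0,0,0.4, 0,0,0.03,0,0,0,0.4, -0.006,0,0,0,0,0,0.4, -0.008,0,0,0,0,0,0.4, -0.008,0,0,0,0,0,0.4, -0.008,0,0,0,0,0,0.4, -0.008,0,0,0,0,0,0.4, -0.008,0,0,0,0,0,0.4, -0.008,0,0,0,0,0,0.4]'; python3 - <<'E'
from h import *
ims=[bot.grab_frame(n)["color"][:,:,::-1] for n in ("side","wrist")]
cv2.imwrite("pics/p5.png",np.hstack([cv2.resize(ims[0][170:290,270:426],(520,400)),cv2.resize(ims[1][150:,180:460],(280,400))]))
E
```

```text
time: 7.1
tool_pos: [0.58, 0.1479, 0.1771]
tool_rot: [-3.141, -0.0, -0.31]
force: [2.0, -1.0, 0.7]
grip_width: 0.404
```

View pics/p5.png

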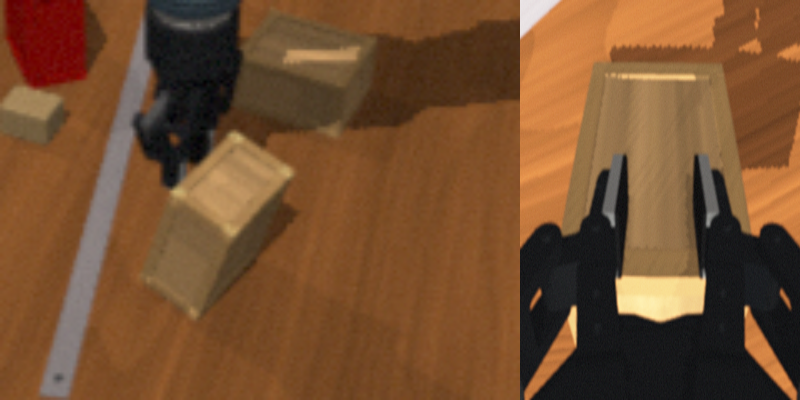

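The left crate is tipping towards the robot just as the right one did. I'll continue.

```bash
python3 -m pendant '[-0.008,0,0,0,0,0,0.4, -0.008,0,0,0,0,0,0.4, -0.008,0,0,0,0,0,0.4, -0.008,0,0,0,0,0,0.4, -0.008,0,0,0,0,0,0.4, -0.008,0,0,0,0,0,0.4, 0,0,0,0,0,0,0.4, 0,0,0,0,0,0,0.4]'; python3 - <<'E'
from h import *
ims=[bot.grab_frame(n)["color"][:,:,::-1] for n in ("side","wrist")]
cv2.imwrite("pics/p6.png",np.hstack([cv2.resize(ims[0][170:290,270:426],(520,400)),cv2.resize(ims[1][150:,180:460],(280,400))]))
E
```

```text
time: 8.2
tool_pos: [0.535, 0.1624, 0.1771]
tool_rot: [-3.141, -0.0, -0.31]
force: [0.6, 1.0, 0.7]
grip_width: 0.399
```

View pics/p6.png

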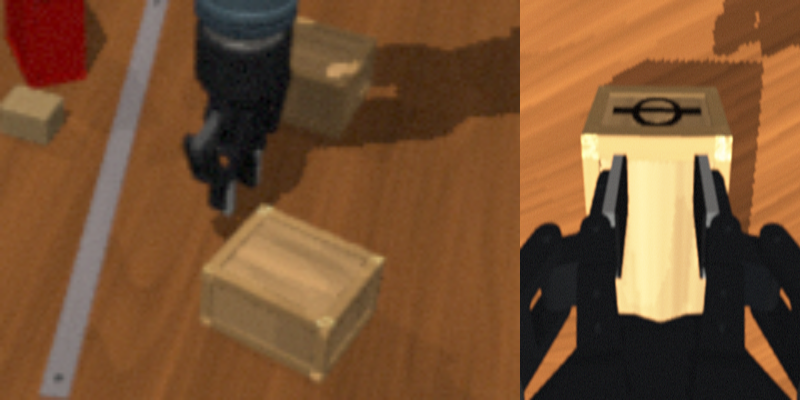

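The ring-and-bar stamp shows on the left crate's underside (about (658,110) in the crop), so the left crate is crate_a. I'll lift and move back to its near side, then measure it in the top view.

```bash
python3 -m pendant '[0,0,-0.06,0,0,0,0.7, -0.045,0,0,0,0,0,0.7, -0.045,0,0,0,0,0,0.7, -0.045,0,0,0,0,0,0.7, -0.04,0,0,0,0,0,0.7, 0,0,0,0,0,0,0.7]'; python3 - <<'E'
from h import *
f=bot.grab_frame("top");t=f["color"][:,:,::-1]
cv2.imwrite("pics/t7.png",t)
cv2.imwrite("pics/t7c.png",cv2.resize(t[150:300,220:420],None,fx=4,fy=4,interpolation=cv2.INTER_CUBIC))
E
```

```text
time: 9.05
tool_pos: [0.3662, 0.2164, 0.2367]
tool_rot: [3.141, 0.001, -0.308]
force: [0.6, 0.1, 0.5]
grip_width: 0.698
```

View pics/t7c.png

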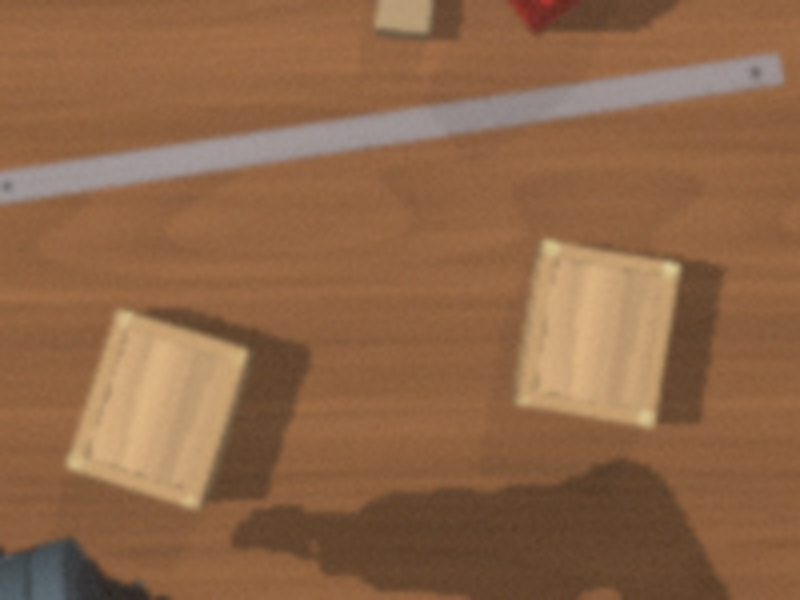

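The top crop shows both crates lying. The left crate's top corners are (122,311), (248,350), (199,508), (69,466). The right's are (546,241), (680,266), (653,426), (517,403). I'll convert these at z=0.064.

```bash
cat > m.py <<'E'
from h import *
def meas(f,L,z=.064):
    P=np.array([atz(f,(220+x/4-.4,150+y/4-.4),z) for x,y in L]);m=np.array([.6846,.0224]);y=.1367
    c=P.mean(0);w=P[0]-P[1]+P[3]-P[2];d=c-m
    print("ctr",c.round(4),"edges",[round(float(np.linalg.norm(P[i]-P[(i+1)%4])),4) for i in range(4)],"yaw",np.arctan2(-w[0],w[1]).round(3),"line x,y",(d@[np.cos(y),np.sin(y)]).round(4),(d@[-np.sin(y),np.cos(y)]).round(4))
E
python3 - <<'E'
from m import *
f=bot.grab_frame("top")
meas(f,[(122,311),(248,350),(199,508),(69,466)]);meas(f,[(546,241),(680,266),(653,426),(517,403)])
E
```

```text
ctr [0.4757 0.1848] edges [0.096, 0.1184, 0.0988, 0.1175] yaw -0.317 line x,y -0.1848 0.1894
ctr [ 0.5251 -0.1336] edges [0.0986, 0.1171, 0.0991, 0.119] yaw -0.19 line x,y -0.1793 -0.1329
```

Sizes fit (97 x 118 mm against 100 x 120), and both poses match the tipping prediction. crate_a needs about 0.205 m along its own axis. I'll descend behind it and approach.

```bash
python3 -m pendant '[0,-0.004,0.048,0,0,0.5,0.7, 0,0,0.048,0,0,0,0.7, 0,0,0.046,0,0,0,0.7, 0,0,0,0,0,0,0.7]'; python3 -m pendant '[0.015,0,0,0,0,0,0.7, 0.015,0,0,0,0,0,0.7, 0.008,0,0,0,0,0,0.7, 0.008,0,0,0,0,0,0.7, 0.008,0,0,0,0,0,0.7, 0.008,0,0,0,0,0,0.7, 0,0,0,0,0,0,0.7]';  python3 - <<'E'
from h import *
ims=[bot.grab_frame(n)["color"][:,:,::-1] for n in ("side","wrist")]
cv2.imwrite("pics/p8.png",np.hstack([cv2.resize(ims[0][190:310,270:426],(400,308)),cv2.resize(ims[1][50:,140:500],(400,308*400//400))]))
E
```

```text
time: 9.65
tool_pos: [0.3678, 0.2185, 0.0919]
tool_rot: [3.137, 0.007, -0.321]
force: [-0.2, -0.2, 0.8]
grip_width: 0.7
time: 10.52
tool_pos: [0.4293, 0.1999, 0.095]
tool_rot: [-3.141, -0.002, -0.319]
force: [0.1, 0.5, -0.2]
grip_width: 0.693
```

View pics/p8.png

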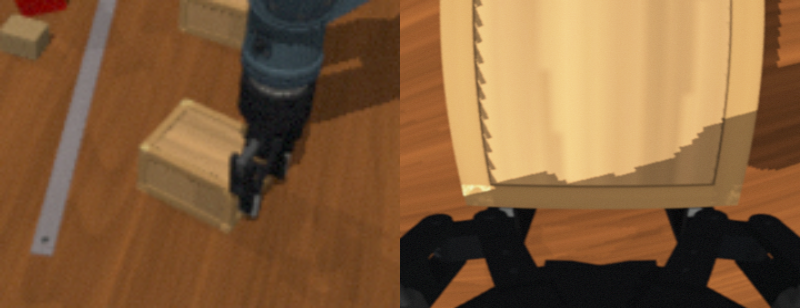

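The fingers are right at the crate's near face, evenly placed. I'll push steadily for most of the way.

```bash
python3 -m pendant '[0.012,0,0,0,0,0,0.7, 0.012,0,0,0,0,0,0.7, 0.012,0,0,0,0,0,0.7, 0.012,0,0,0,0,0,0.7, 0.012,0,0,0,0,0,0.7, 0.012,0,0,0,0,0,0.7, 0.012,0,0,0,0,0,0.7, 0.012,0,0,0,0,0,0.7, 0.012,0,0,0,0,0,0.7, 0.012,0,0,0,0,0,0.7, 0.012,0,0,0,0,0,0.7, 0.008,0,0,0,0,0,0.7]'; python3 -m pendant '[0,0,0,0,0,0,0.7]';  python3 - <<'E'
from h import *
f=bot.grab_frame("top");t=f["color"][:,:,::-1]
cv2.imwrite("pics/t9.png",cv2.resize(t[150:300,220:420],None,fx=4,fy=4,interpolation=cv2.INTER_CUBIC))
E
```

```text
time: 12.12
tool_pos: [0.5619, 0.156, 0.095]
tool_rot: [-3.141, -0.0, -0.319]
force: [-4.1, 1.6, 2.0]
grip_width: 0.697
time: 12.25
tool_pos: [0.5624, 0.1559, 0.0953]
tool_rot: [-3.141, -0.002, -0.32]
force: [0.1, -0.6, -0.1]
grip_width: 0.702
```

View pics/t9.png

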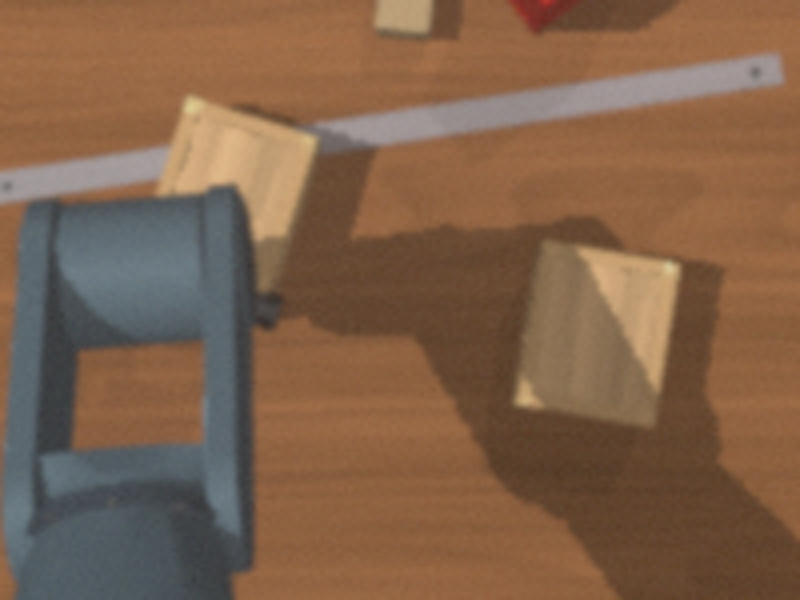

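The pushed crate's far top corners are at (190,97) and (319,137). I'll get its centre from those and from the measured yaw.

```bash
python3 - <<'E'
from m import *
f=bot.grab_frame("top")
A,B=[atz(f,(220+x/4-.4,150+y/4-.4),.064) for x,y in [(190,97),(319,137)]]
w=A-B; yaw=np.arctan2(-w[0],w[1]); print("edge",np.linalg.norm(w),"yaw",yaw)
for e in (.059,):
  c=(A+B)/2-e*np.array([np.cos(yaw),np.sin(yaw)]); y=.1367; d=c-[.6846,.0224]
  lx=d@[np.cos(y),np.sin(y)]; print(c,lx,"to go",-lx/np.cos(yaw-y), "ctr-tcp along", (c-bot.read_state()["tool_pos"][:2])@[np.cos(-.319),np.sin(-.319)])
E
```

```text
edge 0.09930582292944229 yaw -0.31731638982865645
[0.63083219 0.13298175] -0.038196724192892176 to go 0.04250253471767926 ctr-tcp along 0.07297031003711554
```

Centre-to-TCP is 73 mm, which matches half a crate plus finger thickness. 42 mm are left.

```bash
python3 -m pendant '[0.008,0,0,0,0,0,0.7, 0.008,0,0,0,0,0,0.7, 0.008,0,0,0,0,0,0.7, 0.008,0,0,0,0,0,0.7, 0.006,0,0,0,0,0,0.7, 0.004,0,0,0,0,0,0.7, 0,0,0,0,0,0,0.7]'; python3 -m pendant '[-0.03,0,0,0,0,0,0.7, -0.05,0,0,0,0,0,0.7, -0.05,0,-0.02,0,0,0,0.7, -0.05,0,-0.04,0,0,0,0.7, -0.05,0,-0.05,0,0,0,0.7, 0,0,0,0,0,0,0.7]';  python3 - <<'E'
from h import *
f=bot.grab_frame("top");t=f["color"][:,:,::-1]
cv2.imwrite("pics/t10f.png",t)
cv2.imwrite("pics/t10.png",cv2.resize(t[150:300,220:420],None,fx=4,fy=4,interpolation=cv2.INTER_CUBIC))
E
```

```text
time: 13.22
tool_pos: [0.6017, 0.1428, 0.0949]
tool_rot: [-3.141, -0.001, -0.319]
force: [-0.5, -0.3, -0.9]
grip_width: 0.699
time: 13.98
tool_pos: [0.3895, 0.2144, 0.2019]
tool_rot: [-3.137, -0.008, -0.317]
force: [0.9, 0.1, 0.2]
grip_width: 0.702
```

View pics/t10.png

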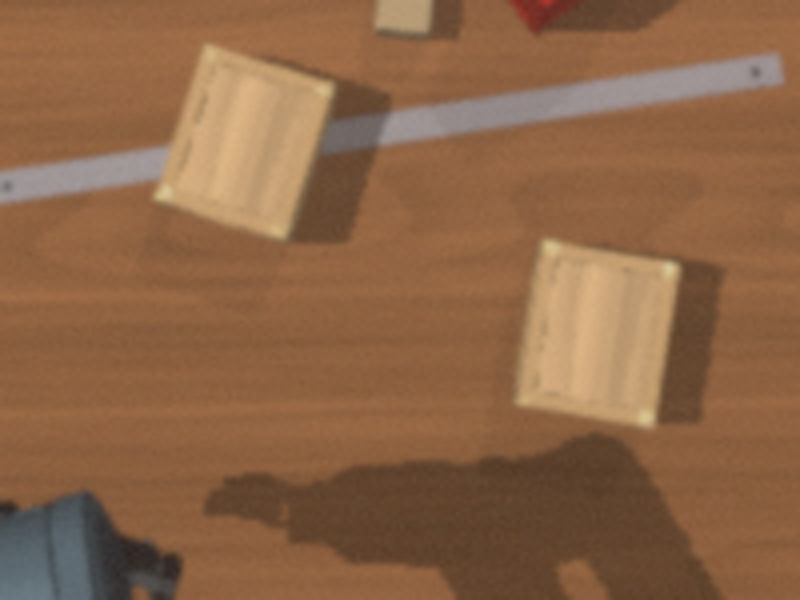

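View pics/t10f.png

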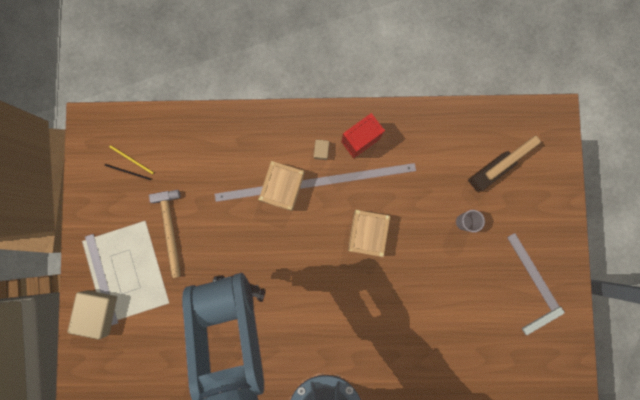

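crate_a's top corners are (206,45), (335,90), (288,240), (156,200) in the crop, and the line passes under its middle. The bystanders are unchanged: offcut (321,150), mallet (170,235), tin (472,221). Now to measure, cross-checking with the side camera.

```bash
python3 - <<'E'
from m import *
f=bot.grab_frame("top")
meas(f,[(206,45),(335,90),(288,240),(156,200)]);meas(f,[(546,241),(680,266),(653,426),(517,403)])
g=bot.grab_frame("side");im=g["color"][:,:,::-1].copy()
c=np.array([.6703,.1206]);
y=-.318;ux=np.array([np.cos(y),np.sin(y)]);uy=np.array([-np.sin(y),np.cos(y)])
im=cv2.resize(im,None,fx=4,fy=4,interpolation=cv2.INTER_CUBIC)
for a,b in [(1,1),(1,-1),(-1,1),(-1,-1)]:
    p=proj(g,np.r_[c+a*.06*ux+b*.05*uy,.064]); cv2.circle(im,tuple(int(v*4+1.5) for v in p),4,(0,0,255),1)
yl=.1367;v=np.array([-np.sin(yl),np.cos(yl)])
for s in (-.31,.31):
    p=proj(g,np.r_[np.array([.6846,.0224])+s*v,0]); cv2.circle(im,tuple(int(q*4+1.5) for q in p),4,(0,255,0),1)
cv2.imwrite("pics/s11.png",im[600:1160,1040:1640])
E
```

```text
ctr [0.6675 0.1207] edges [0.1007, 0.1152, 0.1009, 0.1197] yaw -0.331 line x,y -0.0036 0.0997
ctr [ 0.5251 -0.1336] edges [0.0986, 0.1171, 0.0991, 0.119] yaw -0.19 line x,y -0.1793 -0.1329
```

View pics/s11.png

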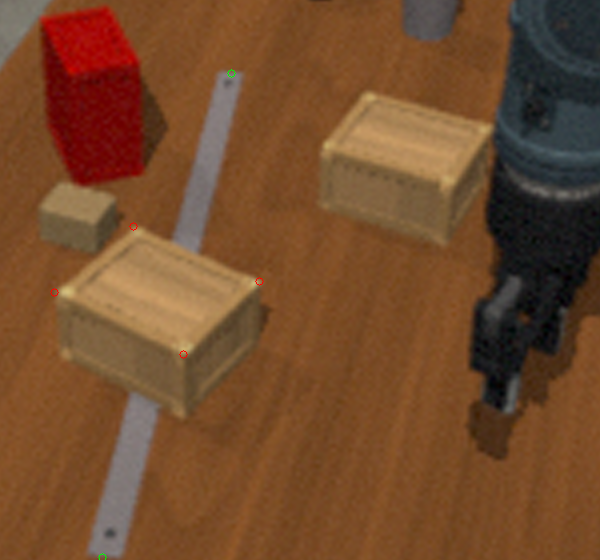

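The two cameras agree to within a few mm: crate_a is about 4 mm short of the line's centre, against a 20 mm tolerance. The gripper is clear of everything, so I'm handing in.

```bash
python3 -c "
from bench import bot
print(bot.finish_job())"
```

```text
the job is handed in; nothing more can be done
None
```

I tipped both crates over towards the robot, then pushed the stamped one, still lying, onto the dispatch line and handed the job in at about 14 s. `finish_job` reports no verdict, so what follows is from my own last checks.

- **Which crate:** the right crate was tipped first and its underside is blank. The left crate's underside showed the ring and bar, so I pushed the left one.
- **Stamped crate:** in the top view its centre is about 4 mm short of the line's centre (tolerance 20 mm) and about 0.10 m along it from the middle, well within the strip's length.
- **Blank crate:** it lies about 179 mm short of the line.
- **Bystanders:** the offcut, mallet and tin looked unmoved in the final top view. I judged this by eye from the picture and did not re-measure them.
- **Robot:** it was clear of everything when I handed in.

The side-camera check agreed with the top view to within a few mm. No check failed.

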